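# Change over the stamp at the ink pad

## Task

Change over the stamp at the ink pad: first lift both bottles out of the two trays and stand them aside on the cutting mat, so that you can reach the back halves of the trays. Then put the square stamp away in the empty back half of the tray that has no stamp, and set the round stamp face down in the middle of the ink pad. Finally stand each bottle upright again on the spot where it stood at the start, in its own tray, and leave the marker and the eraser alone.

Things in the scene. Friction and masses are not known exactly. Their poses are not given: they have to be found in the camera images.
- bottle_round: Round white squeeze bottle, 53 mm diameter, 164 mm tall; straight body up to 122 mm, then shoulder, 29 mm screw cap (138 to 148 mm) and a small pointed nozzle. About 0.24 kg (varies). Stands upright in the front half (nearer the robot) of one of the two trays; which tray varies. Origin at the centre of its underside, z up.
- bottle_flat: Flat-sided white bottle, 54 mm (its x) by 40 mm (its y), 158 mm tall; straight body up to 124 mm, then a small shoulder and a 26 mm cap (132 to 158 mm). About 0.24 kg (varies). Stands upright in the front half of the other tray, its x along the tray (within 0.2 rad). Origin at the centre of its underside, z up.
- stamp_round: Wooden hand stamp with a round 48 mm foot 19 mm high (rubber face underneath), a 16 mm neck and a round handle 24 mm in diameter between 46 and 68 mm above the face; 74 mm tall in all, about 90 g (varies). At the start it stands face down in the back half of tray_a, close behind that tray's bottle (a gap of 4 to 16 mm), which leaves no room for a gripper until the bottle is gone. Origin at the centre of the face, z up along the handle.
- stamp_square: Wooden hand stamp like the round one (same neck, handle and heights), with a square 44 mm foot. At the start it stands face down on the ink pad. Origin at the centre of the face, z up along the handle.
- tray_a: Turquoise open plastic tray, 190 mm (its x) by 88 mm (its y), 32 mm high (a rolled rim makes it 198 by 96 mm), walls and floor 4 mm, fixed to the table: the one that holds a bottle and the round stamp. Origin at the centre of its underside; its x points to its back, away from the robot (within 0.1 rad). The front half is at negative x, the back half at positive x; bottles stand at about x = -31 mm, stamps at about x = +29 mm, both on its centre line.
- tray_b: The like tray with a bottle in its front half and its back half empty, fixed; origin, axes and sizes as for tray_a. The square stamp belongs at about x = +29 mm, y = 0.
- cutting_mat: Green cutting mat with a printed grid, 220 mm (its x) by 110 mm (its y), 3 mm thick, fixed and empty at the start: the side area for the bottles, which has room for both, one behind the other. Origin at the centre of its underside, x away from the robot (within 0.1 rad). Mat, pad and the two trays lie side by side in a row, about 160 mm apart, in any order.
- ink_pad: Open stamp pad, fixed: grey case 94 mm (x) by 104 mm (y) with a dark inked felt of 82 by 92 mm whose top is 12 mm above the table; its lid is folded right back and lies flat behind it (beyond +x, 9 mm high). Origin on the table under the centre of the felt, x away from the robot (within 0.1 rad). There is room for one stamp only in the middle.
- marker: Bystander: grey and blue marker pen, 120 mm long, 14 mm thick, lying loose along its x between the trays, pad and mat. Origin under its middle.
- eraser: Bystander: small white eraser in a card sleeve, 46 by 20 by 12 mm, lying loose in another gap between them. Origin under its middle.
There are look-alikes about, which are no part of the job. Several things have the shape of the cutting_mat; the one meant has the colours described above.

How it is judged:
On the way, in this order (a step that is already met when the one before it is completed fails the run):
1. both bottles stand on the cutting mat, upright and let go (x of bottle_round in the frame of cutting_mat between -0.11 and 0.11 m and y of bottle_round in the frame of cutting_mat between -0.055 and 0.055 m and z of bottle_round in the frame of cutting_mat between -0.005 and 0.008 m and linear speed of each of bottle_round, bottle_flat below 0.02 m/s and angle between each of bottle_round, bottle_flat's own z axis and vertical below 0.1 rad and contact force between the fingers and bottle_round below 0.1 N and x of bottle_flat in the frame of cutting_mat between -0.11 and 0.11 m and y of bottle_flat in the frame of cutting_mat between -0.055 and 0.055 m and z of bottle_flat in the frame of cutting_mat between -0.005 and 0.008 m and contact force between the fingers and bottle_flat below 0.1 N), for 0.2 s.
2. the round stamp stands on the middle of the ink pad and the square stamp in the back half of tray_b, both let go (horizontal distance between stamp_round and ink_pad below 0.015 m and z of stamp_round in the frame of ink_pad between 0.006 and 0.017 m and linear speed of each of stamp_round, stamp_square below 0.02 m/s and angle between each of stamp_round, stamp_square's own z axis and vertical below 0.1 rad and contact force between the fingers and stamp_round below 0.1 N and x of stamp_square in the frame of tray_b between 0.008 and 0.068 m and y of stamp_square in the frame of tray_b between -0.025 and 0.025 m and z of stamp_square in the frame of tray_b between -0.002 and 0.009 m and contact force between the fingers and stamp_square below 0.1 N), for 0.2 s.
At the end, for the whole second after the job is handed in: Round stamp on the ink pad within 15 mm of its centre; square stamp on the floor of tray_b, centre 8 to 68 mm behind the tray's centre; each bottle within 15 mm of where it stood at the start; all upright, let go and at rest (all of step 2 and distance of each of bottle_round, bottle_flat from where it was at the start of the episode below 0.015 m and linear speed of each of bottle_round, bottle_flat below 0.02 m/s and angle between each of bottle_round, bottle_flat's own z axis and vertical below 0.1 rad and contact force between the fingers and bottle_round below 0.1 N and contact force between the fingers and bottle_flat below 0.1 N); the robot touches nothing.
It fails at once if a bottle is tipped over (angle between any of bottle_round, bottle_flat's own z axis and vertical above 0.6 rad).
It fails at once if a stamp is tipped over (angle between any of stamp_round, stamp_square's own z axis and vertical above 0.6 rad).
It fails at once if the marker or the eraser is pushed away (more than 15 mm) (distance of any of marker, eraser from where it was at the start of the episode above 0.015 m).
It also fails if it takes over 138 s, if anything falls off the work surface, if the arm or the gripper's body presses on something with over 40 N, if the wrist force passes 120 N, or if a joint passes its speed limit or range.

## Robot

A 7-joint arm with a two-finger parallel gripper is mounted at the origin on the work surface. World frame = base frame: x ahead of the robot, y to its left, z up, the work surface at z = 0. Lengths are in m, angles in rad, forces in N, time in s.
With the tool pointing down it reaches from about 0.35 to 0.9 m from the base axis. Payload 8.1 kg.
Tool frame: the origin (TCP) lies midway between the tips of the shut fingers; the grasp point (between the pads) lies 19 mm behind it; z points along the fingers, y is the line along which they close (so a half turn about z gives the same grasp; the last joint's range is limited). The gripper opens to 92 mm and grips with 3 to 60 N. Pads are 19 mm wide; open, the fingers measure 130 mm over their backs; the gripper's body (75 mm by 190 mm) begins 47 mm behind the grasp point.
Start: joints at [1.086, 0.434, 0.025, 1.573, -0.012, 1.134, -0.075], TCP at [0.233, -0.58, 0.227] pointing down, gripper open.
Joint ranges: [-2.62, 2.62], [-0.44, 2.09], [-1.27, 1.32], [0.08, 2.57], [-1.32, 4.46], [0.12, 2], [-2.74, 2.74]. Speed limits (rad/s): [2.22, 2.22, 3.01, 3.01, 3.14, 3.14, 3.14].

## Interface

Orientations are given as a rotation vector (axis times angle).
In Python, from cell import arm gives the robot as it stands.
- The arm moves only by the tool move_arm, never from a script. Its argument "motion" is a list of rows, each an object of numbers: "tx", "ty", "tz": the shift along the tool's x, y, z normalised to -1 to 1, where 1 is 1000 mm; "twist": the turn about the tool's z normalised to -1 to 1, where 1 is pi/2 rad. In form: [{"tx": .., "ty": .., "tz": .., "twist": ..}, ...]. A call has 1 to 12 rows; each row shifts and turns the commanded pose from where the row before left it, along the tool's axes as they then stand; what a row does not reach is not made up. A row lasts 1/10 s, in which the tool goes at most 50 mm and 8.59 degrees, less where a joint would pass 70% of its speed; a pose out of reach is approached as far as the arm can. A call with a number of a shift or a turn outside -1 to 1 is refused whole. A call with a gripper value outside its range is refused whole. "gripper" is the gripper's target within -1 to 1 (shut at 1, half-way at 0, fully open at -1), set as the call begins (left out, the last holds). The fingers move at their own pace and stop on an object; "squeeze" is the grip in N (left out, the last holds). Time passes only in rows, so rows that do not move let the fingers close. It gives the time, the measured TCP pose, the force, the opening and the grip force at its end, in the units of the state.
- arm.observe(): the state, without advancing time (a new reading comes with each control period).
- arm.get_image(name): name is "side" or "top" or "wrist"; returns the picture (384x512x3 uint8, red, green, blue); there is no depth.
- arm.calibration(name): a dict with "K" (3x3 intrinsics, pixels), "T" (4x4, takes a point from camera to world coordinates). Camera axes: x right, y down, z forward; pixel columns grow to the right and rows downward; lengths in m; the calibration is good to about 2 mm. A picture is of the moment at which its call begins: read the wrist's pose just before it. calibration takes no time and is no camera call; for the wrist camera it gives the pose at the moment of the call.
- arm.sign_off(): hands the job in; it is judged then, once.
Trained networks look in the newest picture that a camera, given by its name, has taken for a name from the list of things; names that differ only in an ending like _2 or _b are one class to them, and where a whole thing is asked for, a point or a joint stands for the part that bears it (a point fixed in the world has none). Each returns a list of dicts, best first, with "conf" (0 to 1); they miss things now and then, are a little off and sometimes report something else, mostly with a low value. They report only what shows in the picture. A call takes as long as a camera call. They do not tell look-alikes from the thing itself.
- arm.look_for(camera, query): "point" ([column, row] as shares, 0 to 1, of the picture: columns of its width, rows of its height, amid what is visible of it).
- arm.regions_of(camera, query): "region" (384x512 bool, what is visible of it) and "point" ([column, row] as shares, 0 to 1, of the picture: columns of its width, rows of its height, amid what is visible of it).
- arm.place_of(camera, query): "point" ([column, row] as shares, 0 to 1, of the picture: columns of its width, rows of its height: a listed point, or the origin of a listed thing).
The state is a dict: "clock": time; "joints": joint angles; "dq": joint speeds; "joint_efforts": joint torques, N m; "position": TCP position; "ee_rot": TCP orientation; "force": force on the tool from outside, world axes, zero at the start; "ft_torque": the same for the moment, N m; "width": opening from 0.0 (shut) to 1.0 (fully open); "gripper_force": force on a finger pad.
Only numpy, scipy, OpenCV 4.12 (cv2) and the standard library are available. Lean on these libraries where they do the work, as an engineer would, in place of code of your own. Each camera call takes 0.05 s, during which the arm holds its last target. There are 200 camera calls.

## Working session

There is one attempt and no reset: what is moved stays moved. The work goes in short steps, Python scripts to look and compute and a tool call to move; the robot and the scene stay as the last step left them, time stands still between calls to the robot, and variables do not carry over. Pictures are saved under pics/ and viewed, at most 14 in all, crops included, and the job is handed in when it is done.

Besides the shell and the picture viewer there is one more tool, called after "Request:" as name(argument=value, ...) on one line, values as JSON. move_arm: Moves the arm, as the interface text tells. Scaled input: -1 to 1 covers 1000 mm each way for a shift and pi/2 rad each way for a turn. Its arguments: {"type":"object","properties":{"motion":{"type":"array","items":{"type":"object","properties":{"tx":{"type":"number"},"ty":{"type":"number"},"tz":{"type":"number"},"twist":{"type":"number"}}}},"gripper":{"type":"number"},"squeeze":{"type":"number"}},"required":["motion"]}

```bash
ls; mkdir -p pics; cat > h.py <<'E'
import numpy as np, cv2
from cell import arm
from scipy.spatial.transform import Rotation as R
def save(n,f):
    im=arm.get_image(n); cv2.imwrite('pics/'+f,im[:,:,::-1]); return im
def ray(n,p):
    c=arm.calibration(n);K=np.array(c['K']);T=np.array(c['T'])
    d=T[:3,:3]@np.linalg.inv(K)@np.array([p[0]*512,p[1]*384,1]);return T[:3,3],d
def onz(n,p,z):
    o,d=ray(n,p);return o+d*(z-o[2])/d[2]
def proj(n,X):
    c=arm.calibration(n);K=np.array(c['K']);T=np.array(c['T'])
    q=K@(T[:3,:3].T@(np.array(X)-T[:3,3]));return q[:2]/q[2]
def tri(a,b):
    (o,d),(p,e)=a,b
    s=np.linalg.lstsq(np.c_[d,-e],p-o,rcond=None)[0]
    x,y=o+s[0]*d,p+s[1]*e
    return (x+y)/2,np.linalg.norm(x-y)
E
python3 - <<'E'
from h import *
np.set_printoptions(precision=4,suppress=True)
s=arm.observe();print(s)
ims=[]
for n in ['top','side']:
    save(n,n+'0.png');print(n,np.array(arm.calibration(n)['T']))
    for q in ['bottle_round','bottle_flat','stamp_round','stamp_square','tray_a','cutting_mat','ink_pad','marker','eraser']:
        for r in arm.place_of(n,q)[:4]:
            p=np.array(r['point']);print(n,q,round(r['conf'],2),(p*[512,384]).round(1),onz(n,p,0)[:2])
E
```

```text
pics
{'clock': 0.0, 'joints': array([ 1.0864,  0.4352,  0.025 ,  1.5741, -0.0116,  1.134 , -0.0751]), 'dq': array([ 0.0047,  0.0006, -0.0007,  0.0003,  0.    ,  0.0005, -0.0017]), 'joint_efforts': array([ -0.0004, -66.7844,   0.9849, -31.4465,  -0.0606,   0.0427,
         0.0002]), 'position': array([ 0.2326, -0.5795,  0.2259]), 'ee_rot': array([-3.083 , -0.5957,  0.0007]), 'force': array([ 0.033 , -0.1978, -0.122 ]), 'ft_torque': array([ 0.017 ,  0.0303, -0.0075]), 'gripper_force': 0.0, 'width': 0.9965256742856363}
top [[-0.0255 -0.9869  0.1592  0.3692]
 [-0.9994  0.0287  0.0179 -0.0119]
 [-0.0222 -0.1587 -0.9871  0.7719]
 [ 0.      0.      0.      1.    ]]
top bottle_round 0.81 [146.  188.7] [0.5043 0.2357]
top bottle_flat 0.93 [382.4 167.2] [ 0.5346 -0.2472]
top stamp_round 0.84 [373.6 138.7] [ 0.595  -0.2337]
top stamp_square 0.59 [305.3 140.9] [ 0.5949 -0.0933]
top tray_a 0.91 [148.7 175. ] [0.5328 0.2309]
top tray_a 0.85 [376.4 154.8] [ 0.5608 -0.237 ]
top cutting_mat 0.95 [318.9 271.7] [ 0.3296 -0.1082]
top cutting_mat 0.86 [222.4 175. ] [0.5282 0.079 ]
top cutting_mat 0.64 [1
[... 374 characters left out ...]
ound 0.57 [197.6 294.2] [0.5064 0.2377]
side bottle_round 0.3 [184.3 289.7] [0.5333 0.2388]
side bottle_flat 0.9 [273.4 127.1] [ 0.537  -0.2537]
side bottle_flat 0.34 [218.  224.4] [0.5386 0.079 ]
side stamp_round 0.68 [251.8 126.9] [ 0.5885 -0.2336]
side stamp_square 0.86 [222.4 160.9] [ 0.6074 -0.0941]
side tray_a 0.96 [261.1 128.3] [ 0.5645 -0.2376]
side tray_a 0.57 [183.2 289.5] [0.5354 0.2392]
side cutting_mat 0.83 [335.9 185.8] [ 0.3381 -0.1186]
side cutting_mat 0.77 [215.6 222.7] [0.5451 0.0768]
side ink_pad 0.61 [226.3 167.7] [ 0.5897 -0.0772]
side marker 0.66 [198.7 295.1] [0.5036 0.2385]
side marker 0.58 [222.  192.5] [ 0.5673 -0.004 ]
side eraser 0.83 [163.5 239.6] [0.625  0.1554]
```

View pics/top0.png

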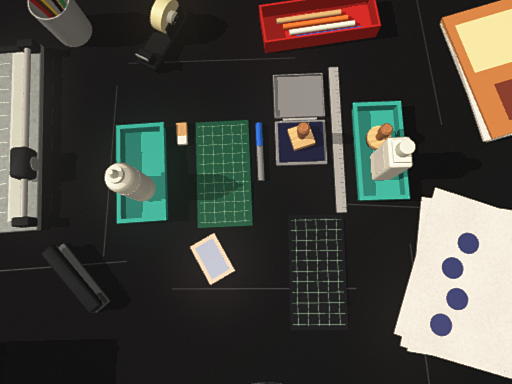

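View pics/side0.png

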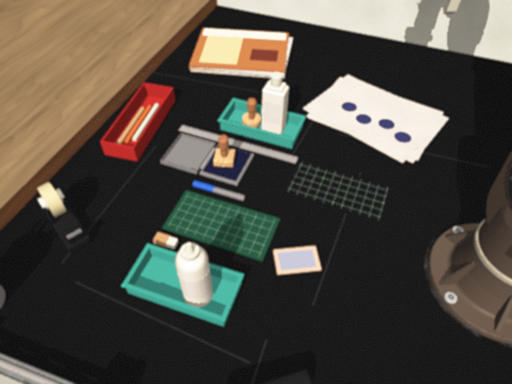

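Top view: the turquoise trays are at (142,173) with the round bottle at (130,182), which makes it tray_b, and at (381,150) with the flat bottle at (391,157) and the round stamp at (378,136), which makes it tray_a. The pad is at (300,142) with the square stamp at (302,136).

Candidates for the mat are the green one at (223,174), which fits the description, and the black grid at (318,272), a look-alike. Candidates for the bottles include the white cup at (58,20) and the tape and stapler, which I reject. The marker is at (260,150) and the eraser at (182,133). There is also a ruler at (338,140) to avoid.

Next I measure by fitting the models to masks in both views.

```bash
cat > fit.py <<'E'
from h import *
from scipy.optimize import minimize
a=np.linspace(0,2*np.pi,32,endpoint=False);circ=np.c_[np.cos(a),np.sin(a)]
def cyl(r,z0,z1,r1=None): r1=r1 or r;return np.r_[np.c_[circ*r,0*a+z0],np.c_[circ*r1,0*a+z1]]
def box(w,d,z0,z1): return np.array([[x*w/2,y*d/2,z] for x in(-1,1) for y in(-1,1) for z in(z0,z1)])
M={'bottle_round':[cyl(.0265,0,.122),cyl(.0265,.122,.138,.0145),cyl(.0145,.138,.148),cyl(.006,.148,.164,.002)],
 'bottle_flat':[box(.054,.04,0,.124),np.r_[box(.054,.04,.124,.1241),cyl(.013,.131,.132)],cyl(.013,.132,.158)],
 'stamp_round':[cyl(.024,0,.019),cyl(.008,.019,.05),cyl(.012,.046,.068),cyl(.009,.068,.074)],
 'stamp_square':[box(.044,.044,0,.019),cyl(.008,.019,.05),cyl(.012,.046,.068),cyl(.009,.068,.074)]}
def sil(n,q,x):
    m=np.zeros((384*4,512*4),np.uint8);c=arm.calibration(n);K=np.array(c['K']);T=np.array(c['T'])
    r=R.from_euler('z',x[3]).as_matrix()
    for P in M[q]:
        X=(P@r.T+x[:3]-T[:3,3])@T[:3,:3]@K.T;u=(X[:,:2]/X[:,2:]+.5)*4-.5
        cv2.fillConvexPoly(m,cv2.convexHull(u.round().astype(np.int32)),1)
    return cv2.resize(m.astype(np.float32),(512,384),interpolation=cv2.INTER_AREA)
def masks(q,near,cams):
    out={}
    for n in cams:
        rs=arm.regions_of(n,q)
        if rs:
            r=min(rs,key=lambda r:np.linalg.norm(np.array(r['point'])*[512,384]-proj(n,near)));out[n]=r['region'].astype(np.float32)
    return out
def fit(q,x0,mk,fz=True):
    # weight: pixels compared everywhere; soft area difference
    def f(p):
        x=[p[0],p[1],p[2] if fz else x0[2],p[3]]
        return sum(np.abs(sil(n,q,x)-m).sum()/m.sum() for n,m in mk.items())
    s=np.array([x0]+[np.array(x0)+d for d in np.diag([.01,.01,.01,.25])])
    r=minimize(f,x0,method='Nelder-Mead',options=dict(initial_simplex=s,maxiter=250,xatol=1e-4,fatol=1e-4))
    return r.x,r.fun
E
python3 - <<'E'
from fit import *
np.set_printoptions(precision=4,suppress=True)
tops={n:arm.get_image(n) for n in ('top','side')}
for q,x0 in dict(bottle_round=(.505,.236,.004,0),bottle_flat=(.535,-.25,.004,0),stamp_round=(.59,-.234,.004,0),stamp_square=(.595,-.093,.012,0)).items():
    mk=masks(q,np.array(x0[:3])+[0,0,.05],('top','side'))
    for n in mk: print(q,n,mk[n].sum())
    print(q,*fit(q,list(x0),mk)); 
    print('  z fixed',*fit(q,list(x0),mk,False))
# flats by corner fit
for q,near,z in (('tray_a',(.561,-.237),.032),('tray_b',(.533,.235),.032),('cutting_mat',(.53,.079),.003),('ink_pad',(.585,-.078),.012)):
    for n in ('top','side'):
        rs=arm.regions_of(n,q)
        if not rs: print(q,n,'none');continue
        r=min(rs,key=lambda r:np.linalg.norm(np.array(r['point'])*[512,384]-proj(n,(*near,z))))
        hull=cv2.convexHull(np.argwhere(r['region'])[:,::-1].astype(np.int32))[:,0]
        W=np.array([onz(n,(u+.5)/[512,384],z)[:2] for u in hull]).astype(np.float32)
        (c,wh,ang)=cv2.minAreaRect(W*1000);print(q,n,r['region'].sum(),np.array(c).round(1),np.array(wh).round(1),round(ang,1))
    if q=='cutting_mat':
        im=tops['top'];cv2.imwrite('pics/crop1.png',cv2.resize(im[110:240,90:420,::-1],None,fx=2.4,fy=2.4))
s=arm.observe();print(R.from_rotvec(s['ee_rot']).as_matrix())
E
```

```text
bottle_round top 1319.0
bottle_round side 1838.0
bottle_round [ 0.5038  0.2402  0.0061 -0.1413] 0.08800207823514938
  z fixed [ 0.5041  0.2403  0.0091 -0.0813] 0.10244350880384445
bottle_flat top 1431.0
bottle_flat side 1358.0
bottle_flat [ 0.5335 -0.2419  0.0031  0.0933] 0.22685304284095764
  z fixed [ 0.5335 -0.242  -0.0008  0.0937] 0.22759228944778442
stamp_round top 467.0
stamp_round side 350.0
stamp_round [ 0.5935 -0.2396  0.0042  0.0998] 0.48829227685928345
  z fixed [ 0.593  -0.2392  0.011  -0.0792] 0.48931825160980225
stamp_square top 540.0
stamp_square side 486.0
stamp_square [ 0.5972 -0.0831  0.0134  0.3429] 0.19687500596046448
  z fixed [ 0.5975 -0.0837  0.0073  0.3096] 0.20848765969276428
tray_a top 3262 [ 563.  -234.7] [102.2 198. ] 89.7
tray_a side 1605 [ 561.5 -222.8] [200.1 124.8] 1.0
tray_b top 3868 [533.7 234.8] [199.9  99.9] 2.4
tray_b side 4403 [530.8 240.6] [202.4 105.7] 2.5
cutting_mat top 5700 [531.9  76.2] [220.1 110.1] 1.2
cutting_mat side 4570 [531.3  76.3] [221.3 112.3] 1.4
ink_pad top 4050 [638.9 -83.1] [106.2 196.3] 89.2
ink_pad side 2422 [637.9 -76.7] [112.9 203.2] 89.1
[[ 0.928   0.3725  0.    ]
 [ 0.3725 -0.928  -0.0001]
 [-0.      0.0001 -1.    ]]
```

View pics/crop1.png

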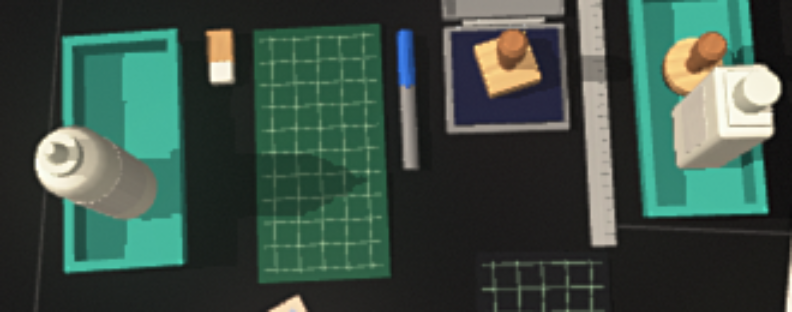

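The crop confirms the green mat at (320,155), the pad with the square stamp at (505,65) and the flat bottle at (730,115). Heights from the two views: tray floor about 4 mm, pad about 12 mm. I'll take the flat bottle first.

```bash
cat > plan.py <<'E'
import sys; from h import *
# args: x y z yaw(deg)
s=arm.observe();p=np.array(s['position']);m=R.from_rotvec(s['ee_rot']).as_matrix()
ps=np.arctan2(m[1,0],m[0,0]);t=np.array(list(map(float,sys.argv[1:4])));y=np.radians(float(sys.argv[4]))
d=t-p;c,q=np.cos(ps),np.sin(ps)
L=np.array([c*d[0]+q*d[1],q*d[0]-c*d[1],-d[2]])
tw=-(y-ps)/(np.pi/2)
print('clock',round(s['clock'],2),'pos',p.round(4),'yaw',round(np.degrees(ps),1),'tilt',m[2,2].round(4),'w',round(s['width'],3),'F',s['force'].round(1))
print('shift first (tool axes) ',L.round(4),'rows',np.ceil(np.linalg.norm(L)/.042),' then twist',tw.round(4))
c,q=np.cos(y),np.sin(y);L=np.array([c*d[0]+q*d[1],q*d[0]-c*d[1],-d[2]]);n=int(np.ceil(np.linalg.norm(L)/.042))
print('twist first',tw.round(4),'then shift',L.round(4),'n',n,'each',(L/max(n,1)).round(4))
E
python3 plan.py .5335 -.242 .226 5.3
```

```text
clock 1.9 pos [ 0.2328 -0.58    0.2267] yaw 21.9 tilt -1.0 w 0.997 F [-0.9  0.6 -0.7]
shift first (tool axes)  [ 0.4049 -0.2017  0.0007] rows 11.0  then twist 0.1841
twist first 0.1841 then shift [ 0.3306 -0.3088  0.0007] n 11 each [ 0.0301 -0.0281  0.0001]
```

Request:
move_arm(motion=[{"twist":0.092},{"twist":0.092},{"tx":0.033,"ty":-0.0309},{"tx":0.033,"ty":-0.0309},{"tx":0.033,"ty":-0.0309},{"tx":0.033,"ty":-0.0309},{"tx":0.033,"ty":-0.0309},{"tx":0.033,"ty":-0.0309},{"tx":0.033,"ty":-0.0309},{"tx":0.033,"ty":-0.0309},{"tx":0.033,"ty":-0.0309},{"tx":0.033,"ty":-0.0309}], gripper=-1, squeeze=20)

```text
invalid input
```

Request:
move_arm(motion=[{},{}])

```text
invalid input
```

```bash
python3 plan.py .5335 -.242 .104 5.3; python3 -c "
from h import *
save('wrist','w1.png')
for q in ['bottle_flat','stamp_round']:
  for r in arm.place_of('wrist',q)[:2]: print(q,r['conf'],np.array(r['point'])*[512,384],onz('wrist',r['point'],.004))
print(proj('wrist',[.5335,-.242,.162]))"
```

```text
clock 1.9 pos [ 0.2328 -0.58    0.2267] yaw 21.9 tilt -1.0 w 0.997 F [-0.9  0.6 -0.7]
shift first (tool axes)  [ 0.4049 -0.2017  0.1227] rows 12.0  then twist 0.1841
twist first 0.1841 then shift [ 0.3306 -0.3088  0.1227] n 12 each [ 0.0275 -0.0257  0.0102]
[-223.67828744 -703.9444604 ]
```

View pics/w1.png

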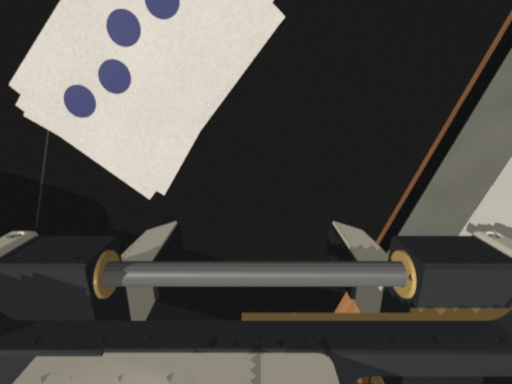

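The arm did not move: the wrist picture shows only the paper with dots at (150,90) and the open fingers at (145,270) and (360,270). I think each row needs all four numbers.

Request:
move_arm(motion=[{"tx":0,"ty":0,"tz":0,"twist":0.092},{"tx":0,"ty":0,"tz":0,"twist":0.092},{"tx":0.033,"ty":-0.0309,"tz":0,"twist":0},{"tx":0.033,"ty":-0.0309,"tz":0,"twist":0},{"tx":0.033,"ty":-0.0309,"tz":0,"twist":0},{"tx":0.033,"ty":-0.0309,"tz":0,"twist":0},{"tx":0.033,"ty":-0.0309,"tz":0,"twist":0},{"tx":0.033,"ty":-0.0309,"tz":0,"twist":0},{"tx":0.033,"ty":-0.0309,"tz":0,"twist":0},{"tx":0.033,"ty":-0.0309,"tz":0,"twist":0},{"tx":0.033,"ty":-0.0309,"tz":0,"twist":0},{"tx":0.033,"ty":-0.0309,"tz":0,"twist":0}], gripper=-1, squeeze=20)

```text
clock: 3.25
position: [0.5339, -0.2404, 0.227]
ee_rot: [3.138, 0.145, 0.001]
force: [-1.1, -0.9, 0.2]
width: 1.001
gripper_force: 0.0
```

Request:
move_arm(motion=[{"tx":0,"ty":0,"tz":0,"twist":0},{"tx":0,"ty":0,"tz":0,"twist":0}])

```text
clock: 3.45
position: [0.5335, -0.2405, 0.2266]
ee_rot: [-3.138, -0.15, 0.0]
force: [-0.4, -0.2, -0.2]
width: 0.998
gripper_force: 0.0
```

```bash
python3 plan.py .5335 -.242 .104 5.3; python3 -c "
from h import *
save('wrist','w2.png')
print(proj('wrist',[.5335,-.242,.162]))"
```

```text
clock 3.45 pos [ 0.5335 -0.2405  0.2266] yaw 5.5 tilt -1.0 w 0.998 F [-0.4 -0.2 -0.2]
shift first (tool axes)  [-0.0002  0.0014  0.1226] rows 3.0  then twist 0.002
twist first 0.002 then shift [-0.0002  0.0014  0.1226] n 3 each [-0.0001  0.0005  0.0409]
[254.74232035 201.49478442]
```

View pics/w2.png

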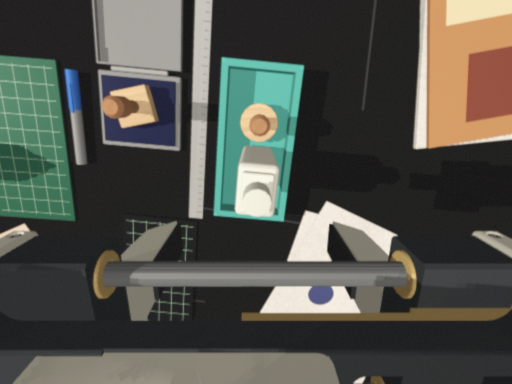

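The wrist picture shows the cap at (257,197), against a predicted (255,201). The fit is good to about 3 mm, so I descend and grip.

Request:
move_arm(motion=[{"tx":0.0015,"ty":0.0025,"tz":0.02,"twist":0},{"tx":0,"ty":0,"tz":0.034,"twist":0},{"tx":0,"ty":0,"tz":0.034,"twist":0},{"tx":0,"ty":0,"tz":0.022,"twist":0},{"tx":0,"ty":0,"tz":0.0125,"twist":0},{"tx":0,"ty":0,"tz":0,"twist":0}])

```text
clock: 4.1
position: [0.5329, -0.2451, 0.1029]
ee_rot: [-3.138, -0.143, 0.004]
force: [-0.3, 0.2, 1.0]
width: 0.999
gripper_force: 0.0
```

Request:
move_arm(motion=[{"tx":0,"ty":0,"tz":0,"twist":0},{"tx":0,"ty":0,"tz":0,"twist":0},{"tx":0,"ty":0,"tz":0,"twist":0},{"tx":0,"ty":0,"tz":0,"twist":0},{"tx":0,"ty":0,"tz":0,"twist":0},{"tx":0,"ty":0,"tz":0,"twist":0},{"tx":0,"ty":0,"tz":0,"twist":0},{"tx":0,"ty":0,"tz":0,"twist":0}], gripper=1, squeeze=20)

```text
clock: 4.9
position: [0.5346, -0.2439, 0.1042]
ee_rot: [-3.138, -0.146, 0.0]
force: [-0.1, 0.6, 0.9]
width: 0.445
gripper_force: 19.2
```

Request:
move_arm(motion=[{"tx":0,"ty":0,"tz":-0.01,"twist":0},{"tx":0,"ty":0,"tz":-0.02,"twist":0},{"tx":0,"ty":0,"tz":-0.03,"twist":0},{"tx":0,"ty":0,"tz":-0.03,"twist":0},{"tx":0,"ty":0,"tz":-0.02,"twist":0},{"tx":0,"ty":0,"tz":0,"twist":0}])

```text
clock: 5.5
position: [0.5361, -0.2449, 0.2175]
ee_rot: [3.136, 0.145, 0.008]
force: [-0.2, 0.5, -3.2]
width: 0.444
gripper_force: 19.2
```

```bash
python3 plan.py .585 .078 .214 5.3
```

```text
clock 5.5 pos [ 0.5361 -0.2449  0.2175] yaw 5.3 tilt -1.0 w 0.444 F [-0.2  0.5 -3.2]
shift first (tool axes)  [ 0.0785 -0.317   0.0035] rows 8.0  then twist -0.0
twist first -0.0 then shift [ 0.0785 -0.317   0.0035] n 8 each [ 0.0098 -0.0396  0.0004]
```

Request:
move_arm(motion=[{"tx":0.004,"ty":-0.015,"tz":0,"twist":0},{"tx":0.007,"ty":-0.028,"tz":0,"twist":0},{"tx":0.008,"ty":-0.032,"tz":0,"twist":0},{"tx":0.008,"ty":-0.032,"tz":0,"twist":0},{"tx":0.008,"ty":-0.032,"tz":0,"twist":0},{"tx":0.008,"ty":-0.032,"tz":0,"twist":0},{"tx":0.008,"ty":-0.032,"tz":0,"twist":0},{"tx":0.008,"ty":-0.032,"tz":0,"twist":0},{"tx":0.008,"ty":-0.032,"tz":0,"twist":0},{"tx":0.007,"ty":-0.028,"tz":0,"twist":0},{"tx":0.004,"ty":-0.015,"tz":0,"twist":0},{"tx":0.001,"ty":-0.007,"tz":0,"twist":0}])

```text
clock: 6.7
position: [0.5831, 0.081, 0.2129]
ee_rot: [-3.138, -0.15, 0.003]
force: [-0.1, 0.1, -3.3]
width: 0.444
gripper_force: 19.2
```

Request:
move_arm(motion=[{"tx":0,"ty":0,"tz":0,"twist":0},{"tx":0,"ty":0,"tz":0.02,"twist":0},{"tx":0,"ty":0,"tz":0.03,"twist":0},{"tx":0,"ty":0,"tz":0.03,"twist":0},{"tx":0,"ty":0,"tz":0.016,"twist":0},{"tx":0,"ty":0,"tz":0.008,"twist":0},{"tx":0,"ty":0,"tz":0,"twist":0},{"tx":0,"ty":0,"tz":0,"twist":0}])

```text
clock: 7.5
position: [0.5845, 0.0781, 0.111]
ee_rot: [3.138, 0.144, 0.002]
force: [-0.3, 0.2, -2.1]
width: 0.447
gripper_force: 19.2
```

```bash
python3 plan.py .585 .078 .1035 5.3
```

```text
clock 7.5 pos [0.5845 0.0781 0.111 ] yaw 5.2 tilt -1.0 w 0.447 F [-0.3  0.2 -2.1]
shift first (tool axes)  [0.0005 0.0001 0.0075] rows 1.0  then twist -0.0006
twist first -0.0006 then shift [0.0005 0.0001 0.0075] n 1 each [0.0005 0.0001 0.0075]
```

Lower to contact, then release.

Request:
move_arm(motion=[{"tx":0,"ty":0,"tz":0.004,"twist":0},{"tx":0,"ty":0,"tz":0.002,"twist":0},{"tx":0,"ty":0,"tz":0.002,"twist":0},{"tx":0,"ty":0,"tz":0,"twist":0},{"tx":0,"ty":0,"tz":0,"twist":0}])

```text
clock: 8.0
position: [0.5844, 0.0792, 0.1031]
ee_rot: [-3.138, -0.146, -0.002]
force: [-2.3, 0.8, 6.6]
width: 0.448
gripper_force: 19.4
```

Request:
move_arm(motion=[{"tx":0,"ty":0,"tz":-0.001,"twist":0},{"tx":0,"ty":0,"tz":0,"twist":0},{"tx":0,"ty":0,"tz":0,"twist":0},{"tx":0,"ty":0,"tz":0,"twist":0},{"tx":0,"ty":0,"tz":0,"twist":0},{"tx":0,"ty":0,"tz":0,"twist":0},{"tx":0,"ty":0,"tz":-0.02,"twist":0},{"tx":0,"ty":0,"tz":-0.03,"twist":0},{"tx":0,"ty":0,"tz":-0.035,"twist":0},{"tx":0,"ty":0,"tz":-0.03,"twist":0},{"tx":0,"ty":0,"tz":-0.015,"twist":0},{"tx":0,"ty":0,"tz":0,"twist":0}], gripper=-1)

```text
clock: 9.2
position: [0.5852, 0.0791, 0.2358]
ee_rot: [-3.138, -0.145, -0.007]
force: [0.3, -0.2, -0.4]
width: 0.997
gripper_force: 0.0
```

```bash
python3 plan.py .504 .2402 .234 5.3
```

```text
clock 9.2 pos [0.5852 0.0791 0.2358] yaw 5.3 tilt -1.0 w 0.997 F [ 0.3 -0.2 -0.4]
shift first (tool axes)  [-0.066  -0.1679  0.0018] rows 5.0  then twist 0.0001
twist first 0.0001 then shift [-0.066  -0.1679  0.0018] n 5 each [-0.0132 -0.0336  0.0004]
```

Request:
move_arm(motion=[{"tx":-0.011,"ty":-0.028,"tz":0,"twist":0},{"tx":-0.011,"ty":-0.028,"tz":0,"twist":0},{"tx":-0.011,"ty":-0.028,"tz":0,"twist":0},{"tx":-0.011,"ty":-0.028,"tz":0,"twist":0},{"tx":-0.011,"ty":-0.028,"tz":0,"twist":0},{"tx":-0.011,"ty":-0.028,"tz":0,"twist":0},{"tx":0,"ty":0,"tz":0,"twist":0},{"tx":0,"ty":0,"tz":0,"twist":0}])

```text
clock: 10.0
position: [0.502, 0.2401, 0.2321]
ee_rot: [3.137, 0.148, -0.002]
force: [-0.1, -0.7, -0.3]
width: 0.995
gripper_force: 0.0
```

```bash
python3 plan.py .504 .2402 .106 5.3; python3 -c "
from fit import *
im=save('wrist','w3.png')
print(proj('wrist',[.504,.2402,.168]),proj('wrist',[.504,.2402,.152]))
s=arm.observe()['position']
mk=masks('bottle_round',(.504,.24,.14),('top','side','wrist'));print([ (n,m.sum()) for n,m in mk.items()])
w={'wrist':mk['wrist']} if 'wrist' in mk else mk
print(fit('bottle_round',[.504,.24,.004,0],w,False))"
```

```text
clock 10.0 pos [0.502  0.2401 0.2321] yaw 5.4 tilt -1.0 w 0.995 F [-0.1 -0.7 -0.3]
shift first (tool axes)  [2.000e-03 1.000e-04 1.261e-01] rows 4.0  then twist 0.0012
twist first 0.0012 then shift [2.000e-03 1.000e-04 1.261e-01] n 4 each [0.0005 0.     0.0315]
[253.54746908 200.94077049] [253.5737227  195.05798042]
[('top', np.float32(1319.0)), ('side', np.float32(1838.0))]
(array([0.50406813, 0.24022512, 0.00760678, 0.08020307]), np.float64(0.10379481315612793))
```

View pics/w3.png

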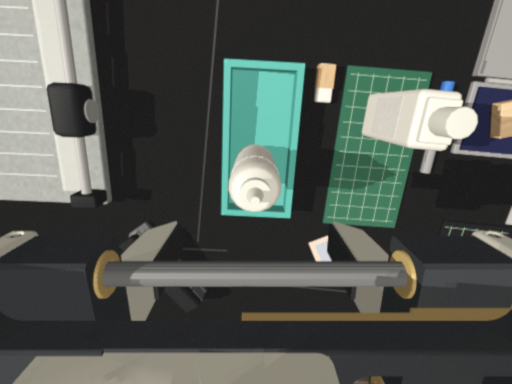

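The round bottle's nozzle is at (255,197), against a predicted (254,201). The flat bottle stands on the mat around (415,120). I descend and grip.

Request:
move_arm(motion=[{"tx":0.001,"ty":0,"tz":0.02,"twist":0},{"tx":0,"ty":0,"tz":0.034,"twist":0},{"tx":0,"ty":0,"tz":0.034,"twist":0},{"tx":0,"ty":0,"tz":0.024,"twist":0},{"tx":0,"ty":0,"tz":0.014,"twist":0},{"tx":0,"ty":0,"tz":0,"twist":0},{"tx":0,"ty":0,"tz":0,"twist":0}])

```text
clock: 10.9
position: [0.5041, 0.2396, 0.1075]
ee_rot: [3.138, 0.144, 0.0]
force: [-1.0, -0.0, -0.1]
width: 1.0
gripper_force: 0.0
```

Request:
move_arm(motion=[{"tx":0,"ty":0,"tz":0,"twist":0},{"tx":0,"ty":0,"tz":0,"twist":0},{"tx":0,"ty":0,"tz":0,"twist":0},{"tx":0,"ty":0,"tz":0,"twist":0},{"tx":0,"ty":0,"tz":0,"twist":0},{"tx":0,"ty":0,"tz":0,"twist":0},{"tx":0,"ty":0,"tz":0,"twist":0}], gripper=1, squeeze=20)

```text
clock: 11.6
position: [0.5037, 0.2403, 0.1074]
ee_rot: [-3.138, -0.146, -0.0]
force: [-1.4, -0.5, 1.6]
width: 0.569
gripper_force: 20.0
```

Request:
move_arm(motion=[{"tx":0,"ty":0,"tz":-0.01,"twist":0},{"tx":0,"ty":0,"tz":-0.02,"twist":0},{"tx":0,"ty":0,"tz":-0.03,"twist":0},{"tx":0,"ty":0,"tz":-0.015,"twist":0},{"tx":0,"ty":0,"tz":0,"twist":0},{"tx":0,"ty":0,"tz":0,"twist":0}])

```text
clock: 12.2
position: [0.5033, 0.2397, 0.1819]
ee_rot: [3.138, 0.145, -0.0]
force: [-0.5, 0.3, -3.8]
width: 0.569
gripper_force: 20.0
```

```bash
python3 plan.py .482 .075 .18 5.3
```

```text
clock 12.2 pos [0.5033 0.2397 0.1819] yaw 5.3 tilt -1.0 w 0.569 F [-0.5  0.3 -3.8]
shift first (tool axes)  [-0.0364  0.162   0.0019] rows 4.0  then twist 0.0
twist first 0.0 then shift [-0.0364  0.162   0.0019] n 4 each [-0.0091  0.0405  0.0005]
```

Request:
move_arm(motion=[{"tx":-0.004,"ty":0.016,"tz":0,"twist":0},{"tx":-0.007,"ty":0.03,"tz":0,"twist":0},{"tx":-0.008,"ty":0.036,"tz":0,"twist":0},{"tx":-0.008,"ty":0.036,"tz":0,"twist":0},{"tx":-0.006,"ty":0.028,"tz":0,"twist":0},{"tx":-0.003,"ty":0.016,"tz":0,"twist":0},{"tx":0,"ty":0,"tz":0.01,"twist":0},{"tx":0,"ty":0,"tz":0.025,"twist":0},{"tx":0,"ty":0,"tz":0.025,"twist":0},{"tx":0,"ty":0,"tz":0.01,"twist":0},{"tx":0,"ty":0,"tz":0,"twist":0},{"tx":0,"ty":0,"tz":0,"twist":0}])

```text
clock: 13.4
position: [0.4829, 0.0757, 0.1124]
ee_rot: [-3.138, -0.146, 0.0]
force: [0.5, 0.1, -1.5]
width: 0.57
gripper_force: 20.0
```

```bash
python3 plan.py .482 .075 .106 5.3
```

```text
clock 13.4 pos [0.4829 0.0757 0.1124] yaw 5.3 tilt -1.0 w 0.57 F [ 0.5  0.1 -1.5]
shift first (tool axes)  [-0.0009  0.0006  0.0064] rows 1.0  then twist 0.0004
twist first 0.0004 then shift [-0.0009  0.0006  0.0064] n 1 each [-0.0009  0.0006  0.0064]
```

Request:
move_arm(motion=[{"tx":0,"ty":0,"tz":0.003,"twist":0},{"tx":0,"ty":0,"tz":0.002,"twist":0},{"tx":0,"ty":0,"tz":0.001,"twist":0},{"tx":0,"ty":0,"tz":0,"twist":0},{"tx":0,"ty":0,"tz":0,"twist":0}])

```text
clock: 13.9
position: [0.4828, 0.0754, 0.1064]
ee_rot: [3.138, 0.146, 0.0]
force: [0.1, 0.1, -3.0]
width: 0.566
gripper_force: 20.0
```

Request:
move_arm(motion=[{"tx":0,"ty":0,"tz":0.001,"twist":0},{"tx":0,"ty":0,"tz":0.0005,"twist":0},{"tx":0,"ty":0,"tz":0,"twist":0},{"tx":0,"ty":0,"tz":0,"twist":0}])

```text
clock: 14.3
position: [0.4838, 0.0756, 0.1063]
ee_rot: [-3.138, -0.145, -0.004]
force: [-2.4, -1.8, 15.4]
width: 0.57
gripper_force: 20.0
```

Request:
move_arm(motion=[{"tx":0,"ty":0,"tz":-0.001,"twist":0},{"tx":0,"ty":0,"tz":0,"twist":0},{"tx":0,"ty":0,"tz":0,"twist":0},{"tx":0,"ty":0,"tz":0,"twist":0},{"tx":0,"ty":0,"tz":0,"twist":0},{"tx":0,"ty":0,"tz":0,"twist":0},{"tx":0,"ty":0,"tz":-0.02,"twist":0},{"tx":0,"ty":0,"tz":-0.03,"twist":0},{"tx":0,"ty":0,"tz":-0.035,"twist":0},{"tx":0,"ty":0,"tz":-0.02,"twist":0},{"tx":0,"ty":0,"tz":-0.01,"twist":0},{"tx":0,"ty":0,"tz":0,"twist":0}], gripper=-1)

```text
clock: 15.5
position: [0.4833, 0.0755, 0.2215]
ee_rot: [-3.138, -0.145, -0.003]
force: [-0.2, -0.7, 0.1]
width: 1.001
gripper_force: 0.0
```

```bash
python3 plan.py .57 -.083 .224 5.3
```

```text
clock 15.5 pos [0.4833 0.0755 0.2215] yaw 5.3 tilt -1.0 w 1.001 F [-0.2 -0.7  0.1]
shift first (tool axes)  [ 0.0716  0.1659 -0.0025] rows 5.0  then twist 0.0
twist first 0.0 then shift [ 0.0716  0.1659 -0.0025] n 5 each [ 0.0143  0.0332 -0.0005]
```

Request:
move_arm(motion=[{"tx":0.012,"ty":0.0277,"tz":0,"twist":0},{"tx":0.012,"ty":0.0277,"tz":0,"twist":0},{"tx":0.012,"ty":0.0277,"tz":0,"twist":0},{"tx":0.012,"ty":0.0277,"tz":0,"twist":0},{"tx":0.012,"ty":0.0277,"tz":0,"twist":0},{"tx":0.012,"ty":0.0277,"tz":0,"twist":0},{"tx":0,"ty":0,"tz":0,"twist":0},{"tx":0,"ty":0,"tz":0,"twist":0}])

```text
clock: 16.3
position: [0.569, -0.0837, 0.2188]
ee_rot: [-3.138, -0.143, 0.005]
force: [-0.4, 1.2, -0.1]
width: 1.001
gripper_force: 0.0
```

```bash
python3 plan.py .597 -.083 .05 5.3; python3 -c "
from fit import *
np.set_printoptions(precision=4,suppress=True)
im=save('wrist','w4.png')
arm.get_image('top');arm.get_image('side')
for q,x0 in dict(stamp_square=[.597,-.083,.012,.34],stamp_round=[.5935,-.2396,.004,0]).items():
  mk=masks(q,np.array(x0[:3])+[0,0,.04],('top','side','wrist'))
  print(q,[(n,m.sum()) for n,m in mk.items()])
  print(fit(q,x0,mk))
  for n in mk: print(n,fit(q,x0,{n:mk[n]}))
  for n in ('wrist','top','side'): print(n,proj(n,np.array(x0[:3])+[0,0,.074]),proj(n,np.array(x0[:3])+[0,0,.019]))
for n in ('wrist','top'):
  for r in arm.place_of(n,'ink_pad')[:1]: print(n,r['conf'],np.array(r['point'])*[512,384],onz(n,r['point'],.0))
# felt: dark blue in wrist
hsv=cv2.cvtColor(im,cv2.COLOR_RGB2HSV)
print(im[110,230])
cv2.imwrite('pics/w4b.png',im[:230,:,::-1])
"
```

```text
clock 16.3 pos [ 0.569  -0.0837  0.2188] yaw 5.2 tilt -1.0 w 1.001 F [-0.4  1.2 -0.1]
shift first (tool axes)  [0.0279 0.0018 0.1688] rows 5.0  then twist -0.0008
twist first -0.0008 then shift [0.0279 0.0018 0.1688] n 5 each [0.0056 0.0004 0.0338]
stamp_square [('top', np.float32(516.0)), ('side', np.float32(486.0)), ('wrist', np.float32(1219.0))]
(array([ 0.5973, -0.0831,  0.012 ,  0.292 ]), np.float64(0.31317105889320374))
top (array([ 0.5984, -0.0826,  0.0092,  0.3616]), np.float64(0.11906491965055466))
side (array([ 0.5974, -0.0839,  0.0134,  0.3553]), np.float64(0.10236625373363495))
wrist (array([ 0.5959, -0.083 ,  0.0015,  0.2908]), np.float64(0.032967597246170044))
wrist [257.6767 156.2006] [257.1761 148.4692]
top [303.999  126.6386] [301.5282 135.5543]
side [222.7155 137.7838] [223.8697 155.7428]
stamp_round [('side', np.float32(394.0)), ('wrist', np.float32(1426.0))]
(array([ 0.5932, -0.2396,  0.0053,  0.1181]), np.float64(0.23161055147647858))
side (array([ 0.5936, -0.2411,  0.0054,  0.0997]), np.float64(0.1424492448568344))
wrist (array([ 0.593 , -0.2396,  0.0027,  0.376 ]), np.float64(0.06026472523808479))
wrist [397.1977 171.2025] [376.3179 161.5765]
top [388.0694 127.1631] [379.6925 135.9894]
side [250.9449 100.2005] [250.8814 117.9787]
wrist 0.25 [ 22.8864 171.8016] [0.5298 0.2386 0.    ]
top 0.96 [297.5232 143.1936] [ 0.5905 -0.077   0.    ]
[66 64 63]
```

View pics/w4.png

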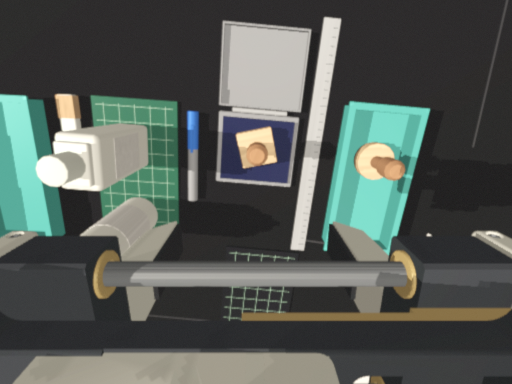

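The wrist picture shows the square stamp's handle at (257,154) on the felt, centre (257,150), the round stamp at (375,162) and both bottles upright on the mat. The fits agree: square (0.597,-0.083), round (0.593,-0.240). Now I go down on the square stamp.

Request:
move_arm(motion=[{"tx":0.028,"ty":0.001,"tz":0,"twist":0},{"tx":0,"ty":0,"tz":0.025,"twist":0},{"tx":0,"ty":0,"tz":0.04,"twist":0},{"tx":0,"ty":0,"tz":0.04,"twist":0},{"tx":0,"ty":0,"tz":0.035,"twist":0},{"tx":0,"ty":0,"tz":0.02,"twist":0},{"tx":0,"ty":0,"tz":0.009,"twist":0},{"tx":0,"ty":0,"tz":0,"twist":0},{"tx":0,"ty":0,"tz":0,"twist":0}])

```text
clock: 17.75
position: [0.5986, -0.0819, 0.0528]
ee_rot: [3.138, 0.145, 0.002]
force: [0.7, 0.6, 0.4]
width: 0.999
gripper_force: 0.0
```

```bash
python3 plan.py .597 -.083 .05 5.3; python3 -c "
from h import *
for n in ('top','side'):
  im=arm.get_image(n).astype(int)
  u0=proj(n,(.59,-.078,.012));r,g,b=im[...,0],im[...,1],im[...,2]
  m=((b>r+12)&(b>g+10)).astype(np.uint8)
  k=np.zeros_like(m);cv2.circle(k,(int(u0[0]),int(u0[1])),42,1,-1);m&=k
  cn,_=cv2.findContours(m,cv2.RETR_EXTERNAL,cv2.CHAIN_APPROX_NONE);c=max(cn,key=cv2.contourArea)[:,0]
  W=np.array([onz(n,(u+.5)/[512,384],.012)[:2] for u in c]).astype(np.float32)*1000
  print(n,cv2.minAreaRect(W))
"
```

```text
clock 17.75 pos [ 0.5986 -0.0819  0.0528] yaw 5.3 tilt -1.0 w 0.999 F [0.7 0.6 0.4]
shift first (tool axes)  [-0.0017  0.001   0.0028] rows 1.0  then twist 0.0001
twist first 0.0001 then shift [-0.0017  0.001   0.0028] n 1 each [-0.0017  0.001   0.0028]
top ((574.2229614257812, -67.16264343261719), (56.479591369628906, 50.1645622253418), 88.23245239257812)
side ((589.69287109375, -85.90298461914062), (92.99453735351562, 78.52352142333984), 89.84102630615234)
```

Request:
move_arm(motion=[{"tx":0,"ty":0.001,"tz":0.002,"twist":0},{"tx":0,"ty":0,"tz":0,"twist":0},{"tx":0,"ty":0,"tz":0,"twist":0},{"tx":0,"ty":0,"tz":0,"twist":0},{"tx":0,"ty":0,"tz":0,"twist":0},{"tx":0,"ty":0,"tz":0,"twist":0},{"tx":0,"ty":0,"tz":0,"twist":0},{"tx":0,"ty":0,"tz":0,"twist":0},{"tx":0,"ty":0,"tz":0,"twist":0},{"tx":0,"ty":0,"tz":0,"twist":0}], gripper=1, squeeze=15)

```text
clock: 18.85
position: [0.5978, -0.0828, 0.0497]
ee_rot: [3.138, 0.145, -0.0]
force: [-0.2, -0.0, -1.1]
width: 0.253
gripper_force: 15.0
```

Request:
move_arm(motion=[{"tx":0,"ty":0,"tz":-0.01,"twist":0},{"tx":0,"ty":0,"tz":-0.025,"twist":0},{"tx":0,"ty":0,"tz":-0.04,"twist":0},{"tx":0,"ty":0,"tz":-0.04,"twist":0},{"tx":0,"ty":0,"tz":-0.04,"twist":0},{"tx":0,"ty":0,"tz":-0.025,"twist":0},{"tx":0,"ty":0,"tz":-0.005,"twist":0},{"tx":0,"ty":0,"tz":0,"twist":0}])

```text
clock: 19.65
position: [0.5982, -0.0828, 0.2358]
ee_rot: [3.138, 0.145, 0.003]
force: [0.3, -0.1, -1.6]
width: 0.255
gripper_force: 15.0
```

```bash
python3 plan.py .569 .2385 .234 5.3
```

```text
clock 19.65 pos [ 0.5982 -0.0828  0.2358] yaw 5.3 tilt -1.0 w 0.255 F [ 0.3 -0.1 -1.6]
shift first (tool axes)  [ 0.0006 -0.3226  0.0018] rows 8.0  then twist 0.0001
twist first 0.0001 then shift [ 0.0006 -0.3226  0.0018] n 8 each [ 0.0001 -0.0403  0.0002]
```

Request:
move_arm(motion=[{"tx":0,"ty":-0.012,"tz":0,"twist":0},{"tx":0,"ty":-0.027,"tz":0,"twist":0},{"tx":0,"ty":-0.032,"tz":0,"twist":0},{"tx":0,"ty":-0.032,"tz":0,"twist":0},{"tx":0,"ty":-0.032,"tz":0,"twist":0},{"tx":0,"ty":-0.032,"tz":0,"twist":0},{"tx":0,"ty":-0.032,"tz":0,"twist":0},{"tx":0,"ty":-0.032,"tz":0,"twist":0},{"tx":0,"ty":-0.032,"tz":0,"twist":0},{"tx":0,"ty":-0.03,"tz":0,"twist":0},{"tx":0,"ty":-0.02,"tz":0,"twist":0},{"tx":0,"ty":-0.0096,"tz":0,"twist":0}])

```text
clock: 20.85
position: [0.5659, 0.2416, 0.2329]
ee_rot: [-3.138, -0.152, 0.005]
force: [0.3, -0.8, -1.1]
width: 0.256
gripper_force: 15.0
```

Request:
move_arm(motion=[{"tx":0,"ty":0,"tz":0.01,"twist":0},{"tx":0,"ty":0,"tz":0.03,"twist":0},{"tx":0,"ty":0,"tz":0.04,"twist":0},{"tx":0,"ty":0,"tz":0.04,"twist":0},{"tx":0,"ty":0,"tz":0.03,"twist":0},{"tx":0,"ty":0,"tz":0.02,"twist":0},{"tx":0,"ty":0,"tz":0.01,"twist":0},{"tx":0,"ty":0,"tz":0,"twist":0},{"tx":0,"ty":0,"tz":0,"twist":0}])

```text
clock: 21.75
position: [0.5686, 0.238, 0.0553]
ee_rot: [3.138, 0.144, 0.001]
force: [1.0, 0.9, -0.9]
width: 0.251
gripper_force: 15.0
```

```bash
python3 plan.py .569 .2385 .0425 5.3; python3 -c "
from h import *
im=arm.get_image('top')
cv2.imwrite('pics/t2.png',cv2.resize(im[90:240,90:440,::-1],None,fx=2.2,fy=2.2))
for n in ('top','side'):
  im=arm.get_image(n).astype(int)
  u0=proj(n,(.59,-.078,.012));r,g,b=im[...,0],im[...,1],im[...,2]
  m=((b>r+8)&(b>g+8)).astype(np.uint8)
  k=np.zeros_like(m);cv2.circle(k,(int(u0[0]),int(u0[1])),34,1,-1);m&=k
  cn,_=cv2.findContours(m,cv2.RETR_EXTERNAL,cv2.CHAIN_APPROX_NONE);c=max(cn,key=cv2.contourArea)[:,0]
  W=np.array([onz(n,(u+.5)/[512,384],.012)[:2] for u in c]).astype(np.float32)*1000
  print(n,u0,c.min(0),c.max(0),cv2.minAreaRect(W))
"
```

```text
clock 21.75 pos [0.5686 0.238  0.0553] yaw 5.3 tilt -1.0 w 0.251 F [ 1.   0.9 -0.9]
shift first (tool axes)  [ 0.0005 -0.0005  0.0128] rows 1.0  then twist -0.0004
twist first -0.0004 then shift [ 0.0005 -0.0005  0.0128] n 1 each [ 0.0005 -0.0005  0.0128]
top [298.43752127 141.74703586] [278 122] [324 161] ((590.0004272460938, -83.32795715332031), (81.67193603515625, 91.040771484375), 0.03791547194123268)
side [226.10912456 163.82695434] [204 144] [249 179] ((589.85107421875, -85.40568542480469), (80.38629913330078, 94.96971130371094), 0.37410157918930054)
```

View pics/t2.png

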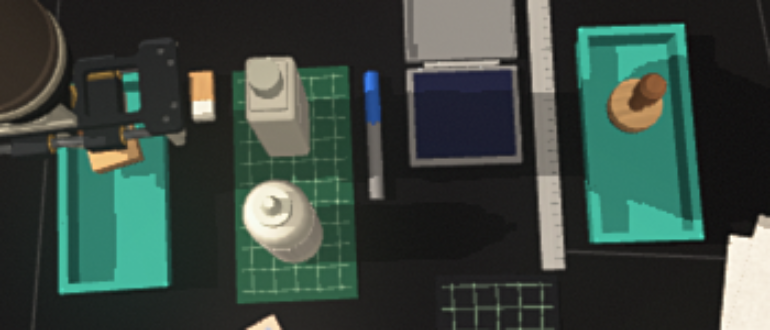

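The top crop shows both bottles upright on the green mat at (280,110) and (285,220), the square stamp over the back of tray_b at (115,155), and the bare felt at (465,115). The felt fit is 82x91 mm, centred at (0.590,-0.084). I lower the stamp to contact.

Request:
move_arm(motion=[{"tx":0,"ty":0,"tz":0.007,"twist":0},{"tx":0,"ty":0,"tz":0.004,"twist":0},{"tx":0,"ty":0,"tz":0.002,"twist":0},{"tx":0,"ty":0,"tz":0,"twist":0},{"tx":0,"ty":0,"tz":0,"twist":0}])

```text
clock: 22.4
position: [0.568, 0.2384, 0.0416]
ee_rot: [3.138, 0.146, -0.0]
force: [0.3, 0.5, -0.9]
width: 0.252
gripper_force: 15.0
```

Request:
move_arm(motion=[{"tx":0,"ty":0,"tz":0.001,"twist":0},{"tx":0,"ty":0,"tz":0.0005,"twist":0},{"tx":0,"ty":0,"tz":0,"twist":0},{"tx":0,"ty":0,"tz":0,"twist":0}])

```text
clock: 22.8
position: [0.5684, 0.2383, 0.0412]
ee_rot: [3.138, 0.145, 0.001]
force: [-3.5, -3.0, 10.2]
width: 0.254
gripper_force: 15.0
```

Request:
move_arm(motion=[{"tx":0,"ty":0,"tz":-0.0005,"twist":0},{"tx":0,"ty":0,"tz":0,"twist":0},{"tx":0,"ty":0,"tz":0,"twist":0},{"tx":0,"ty":0,"tz":0,"twist":0},{"tx":0,"ty":0,"tz":0,"twist":0},{"tx":0,"ty":0,"tz":0,"twist":0},{"tx":0,"ty":0,"tz":0,"twist":0},{"tx":0,"ty":0,"tz":-0.02,"twist":0},{"tx":0,"ty":0,"tz":-0.03,"twist":0},{"tx":0,"ty":0,"tz":-0.04,"twist":0},{"tx":0,"ty":0,"tz":-0.045,"twist":0},{"tx":0,"ty":0,"tz":-0.045,"twist":0}], gripper=-1)

```text
clock: 24.0
position: [0.5676, 0.2382, 0.2223]
ee_rot: [3.138, 0.146, -0.001]
force: [0.9, 1.2, 0.2]
width: 1.004
gripper_force: 0.0
```

Request:
move_arm(motion=[{"tx":0,"ty":0,"tz":-0.015,"twist":0},{"tx":0,"ty":0,"tz":0,"twist":0}])

```text
clock: 24.2
position: [0.5695, 0.2392, 0.2391]
ee_rot: [-3.136, -0.145, -0.008]
force: [-0.5, 0.5, 0.2]
width: 1.002
gripper_force: 0.0
```

```bash
python3 plan.py .593 -.2396 .234 5.3; python3 -c "
from h import *
im=arm.get_image('side');cv2.imwrite('pics/s2.png',im[:,:,::-1])"
```

```text
clock 24.2 pos [0.5695 0.2392 0.2391] yaw 5.3 tilt -1.0 w 1.002 F [-0.5  0.5  0.2]
shift first (tool axes)  [-0.0208  0.4789  0.0051] rows 12.0  then twist 0.0001
twist first 0.0001 then shift [-0.0208  0.4789  0.0051] n 12 each [-0.0017  0.0399  0.0004]
```

View pics/s2.png

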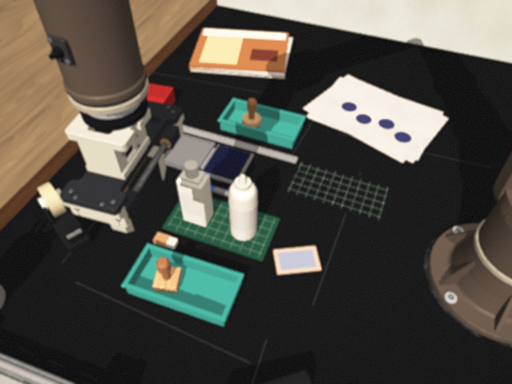

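The side picture shows the square stamp upright in the back of tray_b at (166,276) and both bottles upright on the mat. Next is the round stamp.

Request:
move_arm(motion=[{"tx":-0.0017,"ty":0.0399,"tz":0,"twist":0},{"tx":-0.0017,"ty":0.0399,"tz":0,"twist":0},{"tx":-0.0017,"ty":0.0399,"tz":0,"twist":0},{"tx":-0.0017,"ty":0.0399,"tz":0,"twist":0},{"tx":-0.0017,"ty":0.0399,"tz":0,"twist":0},{"tx":-0.0017,"ty":0.0399,"tz":0,"twist":0},{"tx":-0.0017,"ty":0.0399,"tz":0,"twist":0},{"tx":-0.0017,"ty":0.0399,"tz":0,"twist":0},{"tx":-0.0017,"ty":0.0399,"tz":0,"twist":0},{"tx":-0.0017,"ty":0.0399,"tz":0,"twist":0},{"tx":-0.0017,"ty":0.0399,"tz":0,"twist":0},{"tx":-0.0017,"ty":0.0399,"tz":0,"twist":0}])

```text
clock: 25.45
position: [0.591, -0.2416, 0.2337]
ee_rot: [-3.137, -0.146, 0.004]
force: [1.1, -0.2, 0.2]
width: 0.997
gripper_force: 0.0
```

Request:
move_arm(motion=[{"tx":0,"ty":0,"tz":0,"twist":0},{"tx":0,"ty":0,"tz":0.03,"twist":0},{"tx":0,"ty":0,"tz":0.04,"twist":0},{"tx":0,"ty":0,"tz":0.04,"twist":0},{"tx":0,"ty":0,"tz":0.03,"twist":0},{"tx":0,"ty":0,"tz":0,"twist":0},{"tx":0,"ty":0,"tz":0,"twist":0}])

```text
clock: 26.15
position: [0.5915, -0.2397, 0.0951]
ee_rot: [-3.137, -0.146, 0.003]
force: [0.8, 0.2, 0.1]
width: 0.999
gripper_force: 0.0
```

```bash
python3 plan.py .593 -.2396 .043 5.3
```

```text
clock 26.15 pos [ 0.5915 -0.2397  0.0951] yaw 5.3 tilt -1.0 w 0.999 F [0.8 0.2 0.1]
shift first (tool axes)  [0.0015 0.0001 0.0521] rows 2.0  then twist 0.0003
twist first 0.0003 then shift [0.0015 0.0001 0.0521] n 2 each [0.0008 0.     0.0261]
```

Request:
move_arm(motion=[{"tx":0.001,"ty":0,"tz":0.02,"twist":0},{"tx":0,"ty":0,"tz":0.02,"twist":0},{"tx":0,"ty":0,"tz":0.011,"twist":0},{"tx":0,"ty":0,"tz":0,"twist":0},{"tx":0,"ty":0,"tz":0,"twist":0}])

```text
clock: 26.65
position: [0.5938, -0.2403, 0.046]
ee_rot: [3.138, 0.146, 0.002]
force: [0.9, -1.1, 1.2]
width: 1.001
gripper_force: 0.0
```

Request:
move_arm(motion=[{"tx":0,"ty":0,"tz":0,"twist":0},{"tx":0,"ty":0,"tz":0,"twist":0},{"tx":0,"ty":0,"tz":0,"twist":0},{"tx":0,"ty":0,"tz":0,"twist":0},{"tx":0,"ty":0,"tz":0,"twist":0},{"tx":0,"ty":0,"tz":0,"twist":0},{"tx":0,"ty":0,"tz":0,"twist":0},{"tx":0,"ty":0,"tz":0,"twist":0},{"tx":0,"ty":0,"tz":0,"twist":0},{"tx":0,"ty":0,"tz":0,"twist":0}], gripper=1, squeeze=15)

```text
clock: 27.65
position: [0.593, -0.2401, 0.0447]
ee_rot: [-3.138, -0.146, 0.0]
force: [-0.0, -0.4, 0.1]
width: 0.255
gripper_force: 15.0
```

Request:
move_arm(motion=[{"tx":0,"ty":0,"tz":-0.01,"twist":0},{"tx":0,"ty":0,"tz":-0.03,"twist":0},{"tx":0,"ty":0,"tz":-0.03,"twist":0},{"tx":0,"ty":0,"tz":-0.01,"twist":0},{"tx":0,"ty":0,"tz":0,"twist":0},{"tx":0,"ty":0,"tz":0,"twist":0}])

```text
clock: 28.25
position: [0.5925, -0.2399, 0.124]
ee_rot: [-3.138, -0.146, 0.001]
force: [-0.0, -0.1, -1.8]
width: 0.255
gripper_force: 15.0
```

```bash
python3 plan.py .59 -.084 .123 5.3
```

```text
clock 28.25 pos [ 0.5925 -0.2399  0.124 ] yaw 5.3 tilt -1.0 w 0.255 F [-0.  -0.1 -1.8]
shift first (tool axes)  [ 0.012  -0.1555  0.001 ] rows 4.0  then twist 0.0001
twist first 0.0001 then shift [ 0.0119 -0.1555  0.001 ] n 4 each [ 0.003  -0.0389  0.0002]
```

Request:
move_arm(motion=[{"tx":0.001,"ty":-0.015,"tz":0,"twist":0},{"tx":0.002,"ty":-0.03,"tz":0,"twist":0},{"tx":0.003,"ty":-0.035,"tz":0,"twist":0},{"tx":0.003,"ty":-0.035,"tz":0,"twist":0},{"tx":0.002,"ty":-0.026,"tz":0,"twist":0},{"tx":0.001,"ty":-0.0145,"tz":0,"twist":0},{"tx":0,"ty":0,"tz":0.01,"twist":0},{"tx":0,"ty":0,"tz":0.025,"twist":0},{"tx":0,"ty":0,"tz":0.02,"twist":0},{"tx":0,"ty":0,"tz":0.007,"twist":0},{"tx":0,"ty":0,"tz":0,"twist":0},{"tx":0,"ty":0,"tz":0,"twist":0}])

```text
clock: 29.45
position: [0.5909, -0.0851, 0.063]
ee_rot: [3.138, 0.144, 0.0]
force: [0.1, 0.1, -0.9]
width: 0.252
gripper_force: 15.0
```

```bash
python3 plan.py .59 -.084 .0525 5.3
```

```text
clock 29.45 pos [ 0.5909 -0.0851  0.063 ] yaw 5.3 tilt -1.0 w 0.252 F [ 0.1  0.1 -0.9]
shift first (tool axes)  [-0.0008 -0.0012  0.0105] rows 1.0  then twist -0.0005
twist first -0.0005 then shift [-0.0008 -0.0012  0.0105] n 1 each [-0.0008 -0.0012  0.0105]
```

Request:
move_arm(motion=[{"tx":0,"ty":0,"tz":0.005,"twist":0},{"tx":0,"ty":0,"tz":0.003,"twist":0},{"tx":0,"ty":0,"tz":0.0015,"twist":0},{"tx":0,"ty":0,"tz":0,"twist":0},{"tx":0,"ty":0,"tz":0,"twist":0}])

```text
clock: 29.95
position: [0.5906, -0.0842, 0.0533]
ee_rot: [3.138, 0.146, 0.0]
force: [0.4, -0.1, -0.4]
width: 0.259
gripper_force: 15.0
```

Request:
move_arm(motion=[{"tx":0,"ty":0,"tz":0.001,"twist":0},{"tx":0,"ty":0,"tz":0.0005,"twist":0},{"tx":0,"ty":0,"tz":0,"twist":0},{"tx":0,"ty":0,"tz":0,"twist":0}])

```text
clock: 30.35
position: [0.591, -0.0841, 0.0525]
ee_rot: [3.138, 0.146, 0.001]
force: [-2.0, 0.9, 7.2]
width: 0.256
gripper_force: 15.0
```

Contact made; I release, rise and check.

Request:
move_arm(motion=[{"tx":0,"ty":0,"tz":-0.0003,"twist":0},{"tx":0,"ty":0,"tz":0,"twist":0},{"tx":0,"ty":0,"tz":0,"twist":0},{"tx":0,"ty":0,"tz":0,"twist":0},{"tx":0,"ty":0,"tz":0,"twist":0},{"tx":0,"ty":0,"tz":0,"twist":0},{"tx":0,"ty":0,"tz":0,"twist":0},{"tx":0,"ty":0,"tz":-0.02,"twist":0},{"tx":0,"ty":0,"tz":-0.03,"twist":0},{"tx":0,"ty":0,"tz":-0.04,"twist":0},{"tx":0,"ty":0,"tz":-0.045,"twist":0},{"tx":0,"ty":0,"tz":-0.042,"twist":0}], gripper=-1)

```text
clock: 31.55
position: [0.5904, -0.0841, 0.231]
ee_rot: [3.138, 0.146, 0.0]
force: [0.0, 0.3, -0.1]
width: 1.003
gripper_force: 0.0
```

Request:
move_arm(motion=[{"tx":-0.04,"ty":0,"tz":0,"twist":0},{"tx":-0.04,"ty":0,"tz":0,"twist":0},{"tx":0,"ty":0,"tz":0,"twist":0},{"tx":0,"ty":0,"tz":0,"twist":0}])

```text
clock: 31.95
position: [0.5106, -0.0918, 0.2295]
ee_rot: [3.138, 0.145, 0.001]
force: [0.5, -0.2, 0.5]
width: 1.002
gripper_force: 0.0
```

```bash
python3 plan.py .4833 .0755 .232 5.3;  python3 -c "
from fit import *
np.set_printoptions(precision=4,suppress=True)
save('wrist','w5.png');arm.get_image('side');arm.get_image('top')
for q,x0 in dict(stamp_round=[.59,-.084,.012,0],stamp_square=[.568,.2385,.004,.3],bottle_round=[.4835,.0755,.003,0],bottle_flat=[.5845,.0785,.003,.09]).items():
  mk=masks(q,np.array(x0[:3])+[0,0,.04],('top','side','wrist'))
  print(q,[(n,m.sum()) for n,m in mk.items()],fit(q,x0,mk) if mk else '')
"
```

```text
clock 31.95 pos [ 0.5106 -0.0918  0.2295] yaw 5.3 tilt -1.0 w 1.002 F [ 0.5 -0.2  0.5]
shift first (tool axes)  [-0.0118 -0.1691 -0.0025] rows 5.0  then twist -0.0002
twist first -0.0002 then shift [-0.0117 -0.1691 -0.0025] n 5 each [-0.0023 -0.0338 -0.0005]
stamp_round [('side', np.float32(470.0)), ('wrist', np.float32(1189.0))] (array([ 0.5899, -0.0837,  0.0129,  0.1416]), np.float64(0.16384689509868622))
stamp_square [('top', np.float32(583.0)), ('side', np.float32(761.0)), ('wrist', np.float32(838.0))] (array([0.5668, 0.2388, 0.0068, 0.2226]), np.float64(0.2638278007507324))
bottle_round [('top', np.float32(1012.0)), ('side', np.float32(1523.0)), ('wrist', np.float32(4589.0))] (array([0.4827, 0.0755, 0.0043, 0.086 ]), np.float64(0.1523084044456482))
bottle_flat [('top', np.float32(1134.0)), ('side', np.float32(1777.0)), ('wrist', np.float32(6034.0))] (array([0.5827, 0.0804, 0.0019, 0.0316]), np.float64(0.2320108413696289))
```

View pics/w5.png

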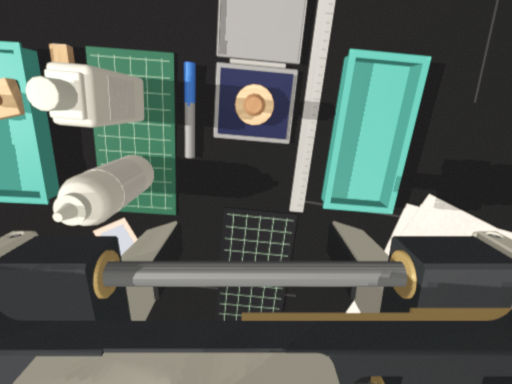

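The round stamp stands centred on the felt at (255,104), and the fits confirm every placing. Next is the round bottle.

Request:
move_arm(motion=[{"tx":-0.002,"ty":-0.0282,"tz":0,"twist":0},{"tx":-0.002,"ty":-0.0282,"tz":0,"twist":0},{"tx":-0.002,"ty":-0.0282,"tz":0,"twist":0},{"tx":-0.002,"ty":-0.0282,"tz":0,"twist":0},{"tx":-0.002,"ty":-0.0282,"tz":0,"twist":0},{"tx":-0.002,"ty":-0.0282,"tz":0,"twist":0},{"tx":0,"ty":0,"tz":0,"twist":0},{"tx":0,"ty":0,"tz":0,"twist":0}])

```text
clock: 33.5
position: [0.4833, 0.0761, 0.2291]
ee_rot: [3.138, 0.148, 0.0]
force: [0.2, -0.1, -0.3]
width: 1.002
gripper_force: 0.0
```

```bash
python3 plan.py .4833 .0755 .107 5.3
```

```text
clock 33.5 pos [0.4833 0.0761 0.2291] yaw 5.4 tilt -1.0 w 1.002 F [ 0.2 -0.1 -0.3]
shift first (tool axes)  [-0.      0.0006  0.1221] rows 3.0  then twist 0.0011
twist first 0.0011 then shift [-0.      0.0006  0.1221] n 3 each [-0.      0.0002  0.0407]
```

Request:
move_arm(motion=[{"tx":0,"ty":0,"tz":0.02,"twist":0},{"tx":0,"ty":0,"tz":0.034,"twist":0},{"tx":0,"ty":0,"tz":0.034,"twist":0},{"tx":0,"ty":0,"tz":0.024,"twist":0},{"tx":0,"ty":0,"tz":0.01,"twist":0},{"tx":0,"ty":0,"tz":0,"twist":0},{"tx":0,"ty":0,"tz":0,"twist":0}])

```text
clock: 34.2
position: [0.4841, 0.0755, 0.1079]
ee_rot: [-3.138, -0.144, -0.002]
force: [-0.2, 0.2, -0.0]
width: 0.996
gripper_force: 0.0
```

Request:
move_arm(motion=[{"tx":0,"ty":0,"tz":0,"twist":0},{"tx":0,"ty":0,"tz":0,"twist":0},{"tx":0,"ty":0,"tz":0,"twist":0},{"tx":0,"ty":0,"tz":0,"twist":0},{"tx":0,"ty":0,"tz":0,"twist":0},{"tx":0,"ty":0,"tz":0,"twist":0},{"tx":0,"ty":0,"tz":0,"twist":0}], gripper=1, squeeze=20)

```text
clock: 34.9
position: [0.4834, 0.0757, 0.1071]
ee_rot: [3.138, 0.145, 0.0]
force: [-0.4, -0.9, 2.4]
width: 0.571
gripper_force: 20.0
```

Request:
move_arm(motion=[{"tx":0,"ty":0,"tz":-0.01,"twist":0},{"tx":0,"ty":0,"tz":-0.02,"twist":0},{"tx":0,"ty":0,"tz":-0.03,"twist":0},{"tx":0,"ty":0,"tz":-0.015,"twist":0},{"tx":0,"ty":0,"tz":0,"twist":0},{"tx":0,"ty":0,"tz":0,"twist":0}])

```text
clock: 35.5
position: [0.483, 0.0757, 0.1818]
ee_rot: [3.138, 0.146, -0.0]
force: [-0.5, -0.8, -4.0]
width: 0.567
gripper_force: 20.0
```

```bash
python3 plan.py .504 .2402 .182 5.3
```

```text
clock 35.5 pos [0.483  0.0757 0.1818] yaw 5.3 tilt -1.0 w 0.567 F [-0.5 -0.8 -4. ]
shift first (tool axes)  [ 0.0361 -0.1618 -0.0002] rows 4.0  then twist 0.0001
twist first 0.0001 then shift [ 0.0361 -0.1618 -0.0002] n 4 each [ 0.009  -0.0405 -0.0001]
```

Request:
move_arm(motion=[{"tx":0.004,"ty":-0.016,"tz":0,"twist":0},{"tx":0.007,"ty":-0.03,"tz":0,"twist":0},{"tx":0.008,"ty":-0.036,"tz":0,"twist":0},{"tx":0.008,"ty":-0.036,"tz":0,"twist":0},{"tx":0.006,"ty":-0.028,"tz":0,"twist":0},{"tx":0.003,"ty":-0.0158,"tz":0,"twist":0},{"tx":0,"ty":0,"tz":0.01,"twist":0},{"tx":0,"ty":0,"tz":0.025,"twist":0},{"tx":0,"ty":0,"tz":0.022,"twist":0},{"tx":0,"ty":0,"tz":0.01,"twist":0},{"tx":0,"ty":0,"tz":0,"twist":0},{"tx":0,"ty":0,"tz":0,"twist":0}])

```text
clock: 36.7
position: [0.5045, 0.2395, 0.1153]
ee_rot: [3.138, 0.144, 0.0]
force: [0.5, 0.2, -2.8]
width: 0.57
gripper_force: 20.0
```

```bash
python3 plan.py .504 .2402 .108 5.3
```

```text
clock 36.7 pos [0.5045 0.2395 0.1153] yaw 5.3 tilt -1.0 w 0.57 F [ 0.5  0.2 -2.8]
shift first (tool axes)  [-0.0004 -0.0007  0.0073] rows 1.0  then twist -0.0004
twist first -0.0004 then shift [-0.0004 -0.0007  0.0073] n 1 each [-0.0004 -0.0007  0.0073]
```

Request:
move_arm(motion=[{"tx":0,"ty":0,"tz":0.004,"twist":0},{"tx":0,"ty":0,"tz":0.002,"twist":0},{"tx":0,"ty":0,"tz":0.001,"twist":0},{"tx":0,"ty":0,"tz":0,"twist":0},{"tx":0,"ty":0,"tz":0,"twist":0}])

```text
clock: 37.2
position: [0.5043, 0.2403, 0.1082]
ee_rot: [-3.138, -0.146, -0.0]
force: [0.4, 0.4, -2.5]
width: 0.57
gripper_force: 20.0
```

Request:
move_arm(motion=[{"tx":0,"ty":0,"tz":0.0008,"twist":0},{"tx":0,"ty":0,"tz":0.0005,"twist":0},{"tx":0,"ty":0,"tz":0,"twist":0},{"tx":0,"ty":0,"tz":0,"twist":0}])

```text
clock: 37.6
position: [0.5049, 0.2404, 0.1082]
ee_rot: [-3.138, -0.145, -0.003]
force: [-3.5, -2.4, 10.9]
width: 0.568
gripper_force: 20.0
```

Release, rise, and go to the flat bottle.

Request:
move_arm(motion=[{"tx":0,"ty":0,"tz":-0.0005,"twist":0},{"tx":0,"ty":0,"tz":0,"twist":0},{"tx":0,"ty":0,"tz":0,"twist":0},{"tx":0,"ty":0,"tz":0,"twist":0},{"tx":0,"ty":0,"tz":0,"twist":0},{"tx":0,"ty":0,"tz":0,"twist":0},{"tx":0,"ty":0,"tz":-0.02,"twist":0},{"tx":0,"ty":0,"tz":-0.03,"twist":0},{"tx":0,"ty":0,"tz":-0.035,"twist":0},{"tx":0,"ty":0,"tz":-0.025,"twist":0},{"tx":0,"ty":0,"tz":-0.012,"twist":0},{"tx":0,"ty":0,"tz":0,"twist":0}], gripper=-1)

```text
clock: 38.8
position: [0.5049, 0.2406, 0.2305]
ee_rot: [-3.137, -0.145, -0.004]
force: [0.1, 0.1, -0.4]
width: 1.001
gripper_force: 0.0
```

```bash
python3 plan.py .5845 .0785 .23 5.3
```

```text
clock 38.8 pos [0.5049 0.2406 0.2305] yaw 5.3 tilt -1.0 w 1.001 F [ 0.1  0.1 -0.4]
shift first (tool axes)  [0.0642 0.1688 0.0005] rows 5.0  then twist 0.0001
twist first 0.0001 then shift [0.0643 0.1688 0.0005] n 5 each [0.0129 0.0338 0.0001]
```

Request:
move_arm(motion=[{"tx":0.0107,"ty":0.0281,"tz":0,"twist":0},{"tx":0.0107,"ty":0.0281,"tz":0,"twist":0},{"tx":0.0107,"ty":0.0281,"tz":0,"twist":0},{"tx":0.0107,"ty":0.0281,"tz":0,"twist":0},{"tx":0.0107,"ty":0.0281,"tz":0,"twist":0},{"tx":0.0107,"ty":0.0281,"tz":0,"twist":0},{"tx":0,"ty":0,"tz":0,"twist":0},{"tx":0,"ty":0,"tz":0,"twist":0}])

```text
clock: 39.6
position: [0.5831, 0.0774, 0.2273]
ee_rot: [3.138, 0.143, -0.005]
force: [0.2, 0.2, -0.3]
width: 1.004
gripper_force: 0.0
```

```bash
python3 plan.py .5845 .0785 .104 5.3; python3 -c "
from fit import *
save('wrist','w6.png');print(proj('wrist',[.5845,.0785,.161]))
arm.get_image('side');arm.get_image('top')
q='bottle_round';x0=[.504,.24,.004,0];mk=masks(q,(.504,.24,.09),('top','side'));print(list(mk),fit(q,x0,mk))"
```

```text
clock 39.6 pos [0.5831 0.0774 0.2273] yaw 5.2 tilt -1.0 w 1.004 F [ 0.2  0.2 -0.3]
shift first (tool axes)  [ 0.0015 -0.0009  0.1233] rows 3.0  then twist -0.001
twist first -0.001 then shift [ 0.0015 -0.0009  0.1233] n 3 each [ 0.0005 -0.0003  0.0411]
[255.19242173 199.80377757]
['side'] (array([0.50373497, 0.23968899, 0.00587858, 0.07497158]), np.float64(0.03280821815133095))
```

View pics/w6.png

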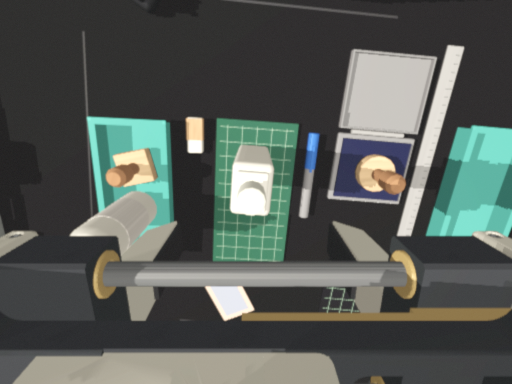

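The flat bottle's cap is at (252,197) between the open fingers, and the round bottle is back in tray_b at (115,220). I grip the flat bottle.

Request:
move_arm(motion=[{"tx":0,"ty":0,"tz":0.02,"twist":0},{"tx":0,"ty":0,"tz":0.034,"twist":0},{"tx":0,"ty":0,"tz":0.034,"twist":0},{"tx":0,"ty":0,"tz":0.024,"twist":0},{"tx":0,"ty":0,"tz":0.013,"twist":0},{"tx":0,"ty":0,"tz":0,"twist":0},{"tx":0,"ty":0,"tz":0,"twist":0}])

```text
clock: 40.55
position: [0.5843, 0.0787, 0.1051]
ee_rot: [-3.138, -0.146, -0.002]
force: [0.2, 0.5, 1.3]
width: 0.999
gripper_force: 0.0
```

Request:
move_arm(motion=[{"tx":0,"ty":0,"tz":0,"twist":0},{"tx":0,"ty":0,"tz":0,"twist":0},{"tx":0,"ty":0,"tz":0,"twist":0},{"tx":0,"ty":0,"tz":0,"twist":0},{"tx":0,"ty":0,"tz":0,"twist":0},{"tx":0,"ty":0,"tz":0,"twist":0},{"tx":0,"ty":0,"tz":0,"twist":0},{"tx":0,"ty":0,"tz":0,"twist":0}], gripper=1, squeeze=20)

```text
clock: 41.35
position: [0.5837, 0.0784, 0.1042]
ee_rot: [-3.138, -0.146, 0.0]
force: [0.1, -0.3, 0.8]
width: 0.446
gripper_force: 19.3
```

Request:
move_arm(motion=[{"tx":0,"ty":0,"tz":-0.01,"twist":0},{"tx":0,"ty":0,"tz":-0.02,"twist":0},{"tx":0,"ty":0,"tz":-0.03,"twist":0},{"tx":0,"ty":0,"tz":-0.03,"twist":0},{"tx":0,"ty":0,"tz":-0.03,"twist":0},{"tx":0,"ty":0,"tz":0,"twist":0},{"tx":0,"ty":0,"tz":0,"twist":0}])

```text
clock: 42.05
position: [0.5837, 0.0782, 0.2247]
ee_rot: [3.138, 0.145, 0.001]
force: [-1.0, 0.3, -4.7]
width: 0.445
gripper_force: 19.3
```

```bash
python3 plan.py .5346 -.243 .224 5.3
```

```text
clock 42.05 pos [0.5837 0.0782 0.2247] yaw 5.3 tilt -1.0 w 0.445 F [-1.   0.3 -4.7]
shift first (tool axes)  [-0.0786  0.3153  0.0007] rows 8.0  then twist 0.0001
twist first 0.0001 then shift [-0.0785  0.3153  0.0007] n 8 each [-0.0098  0.0394  0.0001]
```

Request:
move_arm(motion=[{"tx":-0.004,"ty":0.015,"tz":0,"twist":0},{"tx":-0.007,"ty":0.028,"tz":0,"twist":0},{"tx":-0.008,"ty":0.032,"tz":0,"twist":0},{"tx":-0.008,"ty":0.032,"tz":0,"twist":0},{"tx":-0.008,"ty":0.032,"tz":0,"twist":0},{"tx":-0.008,"ty":0.032,"tz":0,"twist":0},{"tx":-0.008,"ty":0.032,"tz":0,"twist":0},{"tx":-0.008,"ty":0.032,"tz":0,"twist":0},{"tx":-0.008,"ty":0.032,"tz":0,"twist":0},{"tx":-0.007,"ty":0.028,"tz":0,"twist":0},{"tx":-0.004,"ty":0.015,"tz":0,"twist":0},{"tx":-0.0005,"ty":0.0058,"tz":0,"twist":0}])

```text
clock: 43.25
position: [0.5331, -0.2457, 0.2231]
ee_rot: [-3.138, -0.14, 0.004]
force: [0.1, 0.4, -3.4]
width: 0.444
gripper_force: 19.3
```

Request:
move_arm(motion=[{"tx":0,"ty":0,"tz":0,"twist":0},{"tx":0,"ty":0,"tz":0.02,"twist":0},{"tx":0,"ty":0,"tz":0.03,"twist":0},{"tx":0,"ty":0,"tz":0.03,"twist":0},{"tx":0,"ty":0,"tz":0.02,"twist":0},{"tx":0,"ty":0,"tz":0.01,"twist":0},{"tx":0,"ty":0,"tz":0,"twist":0},{"tx":0,"ty":0,"tz":0,"twist":0}])

```text
clock: 44.05
position: [0.5356, -0.2428, 0.1151]
ee_rot: [3.138, 0.147, 0.002]
force: [0.0, 0.6, -3.0]
width: 0.444
gripper_force: 19.3
```

```bash
python3 plan.py .5346 -.2435 .105 5.3
```

```text
clock 44.05 pos [ 0.5356 -0.2428  0.1151] yaw 5.4 tilt -1.0 w 0.444 F [ 0.   0.6 -3. ]
shift first (tool axes)  [-0.0011  0.0006  0.0101] rows 1.0  then twist 0.0008
twist first 0.0008 then shift [-0.0011  0.0006  0.0101] n 1 each [-0.0011  0.0006  0.0101]
```

Request:
move_arm(motion=[{"tx":0,"ty":0,"tz":0.005,"twist":0},{"tx":0,"ty":0,"tz":0.003,"twist":0},{"tx":0,"ty":0,"tz":0.0015,"twist":0},{"tx":0,"ty":0,"tz":0,"twist":0},{"tx":0,"ty":0,"tz":0,"twist":0}])

```text
clock: 44.55
position: [0.535, -0.2435, 0.1052]
ee_rot: [3.138, 0.145, 0.001]
force: [-1.1, 0.6, 2.3]
width: 0.446
gripper_force: 19.3
```

Contact made; I release and rise.

Request:
move_arm(motion=[{"tx":0,"ty":0,"tz":0,"twist":0},{"tx":0,"ty":0,"tz":0,"twist":0},{"tx":0,"ty":0,"tz":0,"twist":0},{"tx":0,"ty":0,"tz":0,"twist":0},{"tx":0,"ty":0,"tz":0,"twist":0},{"tx":0,"ty":0,"tz":0,"twist":0},{"tx":0,"ty":0,"tz":-0.02,"twist":0},{"tx":0,"ty":0,"tz":-0.03,"twist":0},{"tx":0,"ty":0,"tz":-0.035,"twist":0},{"tx":0,"ty":0,"tz":-0.03,"twist":0},{"tx":0,"ty":0,"tz":-0.015,"twist":0},{"tx":0,"ty":0,"tz":0,"twist":0}], gripper=-1)

```text
clock: 45.75
position: [0.5361, -0.2439, 0.2373]
ee_rot: [3.136, 0.145, 0.007]
force: [0.2, 0.6, -0.9]
width: 1.002
gripper_force: 0.0
```

Request:
move_arm(motion=[{"tx":-0.03,"ty":0.03,"tz":0,"twist":0},{"tx":-0.03,"ty":0.03,"tz":0,"twist":0},{"tx":-0.03,"ty":0.03,"tz":0,"twist":0},{"tx":-0.03,"ty":0.03,"tz":0,"twist":0},{"tx":-0.03,"ty":0.03,"tz":0,"twist":0},{"tx":-0.03,"ty":0.03,"tz":0,"twist":0},{"tx":-0.03,"ty":0.03,"tz":0,"twist":0},{"tx":0,"ty":0,"tz":0,"twist":0},{"tx":0,"ty":0,"tz":0,"twist":0}])

```text
clock: 46.65
position: [0.3439, -0.4723, 0.2334]
ee_rot: [-3.137, -0.141, 0.002]
force: [0.5, 0.2, -0.4]
width: 1.001
gripper_force: 0.0
```

```bash
python3 -c "
from fit import *
np.set_printoptions(precision=4,suppress=True)
im=arm.get_image('top');arm.get_image('side')
cv2.imwrite('pics/t3.png',im[:,:,::-1])
for q,x0 in dict(stamp_round=[.59,-.084,.012,0],stamp_square=[.568,.2385,.004,.3],bottle_round=[.504,.24,.004,0],bottle_flat=[.5335,-.242,.004,.09]).items():
  mk=masks(q,np.array(x0[:3])+[0,0,.04],('top','side'))
  print(q,list(mk),fit(q,x0,mk) if mk else '')
for q in ('marker','eraser'): print(q,[onz('top',r['point'],0) for r in arm.place_of('top',q)[:1]])
"
```

```text
stamp_round ['top', 'side'] (array([ 0.5906, -0.083 ,  0.0134,  0.0421]), np.float64(0.2061651647090912))
stamp_square ['top', 'side'] (array([0.5682, 0.2384, 0.0048, 0.2869]), np.float64(0.3143816590309143))
bottle_round ['top', 'side'] (array([0.5042, 0.2407, 0.006 , 0.0852]), np.float64(0.10316410660743713))
bottle_flat ['side'] (array([ 0.5354, -0.2475,  0.0021,  0.099 ]), np.float64(0.06924662739038467))
marker [array([0.5736, 0.0011, 0.    ])]
eraser []
```

View pics/t3.png

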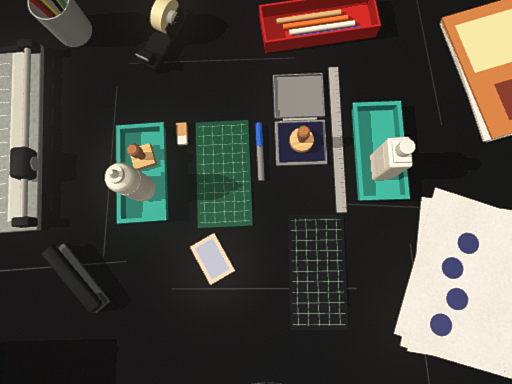

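The final picture shows the flat bottle at (391,157) and the round bottle at (130,182), both as at the start. The square stamp is in tray_b at (140,155), the round stamp is on the pad at (302,138), and the marker and eraser are unmoved. I hand the job in.

```bash
python3 -c "
from cell import arm
print(arm.sign_off())"
```

```text
the job is handed in; nothing more can be done
None
```

I've handed the job in. My last measurements had the round stamp within about 2 mm of the pad's centre, the square stamp in the back half of tray_b, and both bottles upright within about 6 mm of where they started. Hand-in returned no verdict, so I can't confirm it passed.

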